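# Draw one battery cell from a sprung dispenser

## Task

Draw one battery cell from the dispenser. Swing the red-knobbed shutter lever until its arm lies over the green mark, then hook the orange tab, pull the sprung slide right out to its stop and keep it there until the cell has dropped into the tray. Then ease the slide fully home without letting it snap back; take one cell only, leave it in the tray, leave the lever on the green mark and do not disturb the other things on the bench.

Things in the scene. Friction and masses are not known exactly. Their poses are not given: they have to be found in the camera images.
- dispenser: Grey metal dispenser fixed to the bench. Origin at bench height under the hopper's middle; x axis points from the tray end (nearest the robot) to the back, z up. Hopper: outer faces at x = +-14.5 mm, y = +-46 mm, open top at z = 105 mm. Housing under it: x -44 to +89 mm, y +-46 mm, 66 mm high.
- slide (a joint): Travel of the aluminium slide in m: 0 home, 0.055 at its stop, along the dispenser's -x. A spring draws it home (3 N at home, 6.5 N at the stop) and snaps it back if let go. An open frame 80 mm wide, top at z = 62 mm, edge bars 6 mm wide; its pocket carries the lowest cell, which drops at the housing's front edge once the slide is out 48 mm or more and the shutter is open.
- pull_tab (a point): Middle of the top edge of the rear face (towards the hopper) of the orange tab on the slide's front end. Tab 60 mm wide (y), 8 mm thick (x), from z = 62 to 100 mm. Fully home, the rear face is at dispenser x = -70 mm, y = 0: 55 mm of free space between it and the hopper, where, between the slide's edge bars (68 mm apart), a fingertip can go down to z = 50 mm.
- shutter (a joint): Angle of the shutter lever in rad. At 0 its 60 mm arm points along dispenser +y (red mark) and the brass blade on its other side closes the drop opening; it grows clockwise seen from above, the arm swinging towards dispenser +x. Green mark: 1.15 (opening clear). White mark: 1.75. Range -0.05 to 1.85. Stays where it is left (friction about 1.5 N at the knob).
- lever_pivot (a point): Vertical pivot axis of the shutter lever, at dispenser x = -57 mm, y = +80 mm, on the top (z = 34 mm) of the grey lever deck, which covers dispenser x -80 to +55 mm, y 46 to 156 mm and bears the red, green and white radial marks.
- tray (a point): Centre of the mouth of the catch tray on the dispenser's front: x -144 to -44 mm, y +-46 mm in the dispenser's frame, walls 35 mm high, black floor sloping down to the front, where a dropped cell rolls and rests.
- lever_knob (a point): Centre of the top of the lever's upright red knob, a cylinder of 14 mm diameter, 60 mm from the pivot; top at z = 88 mm, standing on the arm whose top is at z = 47 mm.
- green_mark (a point): Point on the green mark on the deck, where the knob's axis stands when the lever is at 1.15 rad; z = 35 mm.
- cell_a: The lowest battery cell, green cylinder with a white band, 18 mm diameter, 65 mm long, 47 g, lying along the dispenser's y in the slide's pocket under the hopper. Origin at its middle. This is the one to be drawn.
- cell_b: An identical cell, the second one up in the hopper; it settles into the pocket when the slide goes home. Origin at its middle.
- cell_c: An identical cell, the top one in the hopper. Origin at its middle.
- flux_jar: Amber jar with black lid, 48 mm diameter, 55 mm high, loose; origin under its centre. Leave alone.
- solder_spool: Metal spool of solder standing on its flange, 52 mm diameter, 40 mm high, loose; origin under its centre. Leave alone.
- driver: Blue-handled screwdriver lying on the bench, 200 mm long, 26 mm thick, loose; origin under its middle, x axis along it towards the tip. Leave alone.
There are look-alikes about, which are no part of the job. Leave any yellow look-alike of the cell_c alone.

How it is judged:
On the way, in this order (a step that is already met when the one before it is completed fails the run):
1. the shutter lever stands at the green mark while the slide is still home (value of joint shutter between 1.02 and 1.28 rad and value of joint slide below 0.005 m), for 0.2 s.
2. the slide is held out at its stop (within 3 mm) and the cell has dropped into the tray (value of joint slide above 0.052 m and x of cell_a in the frame of dispenser between -0.141 and -0.046 m and y of cell_a in the frame of dispenser between -0.042 and 0.042 m and z of cell_a in the frame of dispenser between 0 and 0.04 m), for 0.2 s.
3. the slide is fully home again (within 3 mm) (value of joint slide below 0.003 m), for 0.2 s.
At the end, for the whole second after the job is handed in: The lowest cell rests in the catch tray, the other two are still in the dispenser, the slide is fully home (within 3 mm) and the lever is at the green mark (1.15 rad, within 0.13 rad) (value of joint shutter between 1.02 and 1.28 rad and value of joint slide below 0.003 m and x of cell_a in the frame of dispenser between -0.141 and -0.046 m and y of cell_a in the frame of dispenser between -0.042 and 0.042 m and z of cell_a in the frame of dispenser between 0 and 0.04 m and linear speed of cell_a below 0.03 m/s and x of cell_b in the frame of dispenser between -0.016 and 0.016 m and y of cell_b in the frame of dispenser between -0.03 and 0.03 m and z of cell_b in the frame of dispenser between 0.04 and 0.115 m and x of cell_c in the frame of dispenser between -0.016 and 0.016 m and y of cell_c in the frame of dispenser between -0.03 and 0.03 m and z of cell_c in the frame of dispenser between 0.04 and 0.115 m); the robot touches nothing.
It fails at once if the slide snaps back (moves home faster than 0.3 m/s) (velocity of joint slide below -0.3 m/s).
It fails at once if the flux jar is moved by more than 20 mm (distance of flux_jar from where it was at the start of the episode above 0.02 m).
It fails at once if the solder spool is moved by more than 20 mm (distance of solder_spool from where it was at the start of the episode above 0.02 m).
It fails at once if the driver is moved by more than 20 mm (distance of driver from where it was at the start of the episode above 0.02 m).
It also fails if it takes over 51 s, if anything falls off the work surface, if the arm or the gripper's body presses on something with over 40 N, if the wrist force passes 120 N, or if a joint passes its speed limit or range.

## Robot

A 7-joint arm with a two-finger parallel gripper is mounted at the origin on the work surface. World frame = base frame: x ahead of the robot, y to its left, z up, the work surface at z = 0. Lengths are in m, angles in rad, forces in N, time in s.
With the tool pointing down it reaches from about 0.425 to 1.025 m from the base axis. Payload 9.4 kg.
Tool frame: the origin (TCP) lies on the centre line of the jaws, within the pads' length; the fingertips stand 17 mm ahead of it and the grasp point (between the pads) lies 2 mm behind it; z points along the fingers, y is the line along which they close (so a half turn about z gives the same grasp; the last joint's range is limited). The gripper opens to 93 mm and grips with 3 to 60 N. Pads are 15 mm wide; open, the fingers measure 128 mm over their backs; the gripper's body (75 mm by 188 mm) begins 65 mm behind the grasp point.
Start: joints at [-1.305, 0.599, -0.003, 1.599, 0.002, 0.943, -0.08], TCP at [0.244, 0.683, 0.236] pointing down, gripper open.
Joint ranges: [-2.57, 2.57], [-0.35, 1.97], [-1.29, 1.29], [0.11, 2.56], [-1.05, 4.19], [0.11, 1.86], [-2.63, 2.63]. Speed limits (rad/s): [2.22, 2.22, 3.01, 3.01, 3.14, 3.14, 3.14].

## Interface

Orientations are given as a 3x3 rotation matrix whose columns are the frame's x, y, z axes.
In Python, from rig import readout, eyes, arm, finder gives the robot as it stands.
- The arm moves only by the tool servo_tool, never from a script. Its arguments are lists of equal length, an entry for each row: "gripper": the closure, from 0 (fully open) to 1 (shut); "offset": the shift along the tool's x, y, z in mm, a list of three; "roll": the turn about the tool's z in rad. A call has 1 to 10 rows; each row shifts and turns the commanded pose from where the row before left it, along the tool's axes as they then stand; what a row does not reach is not made up. A row lasts 1/12 s, in which the tool goes at most 41.7 mm and 7.16 degrees, less where a joint would pass 70% of its speed; a pose out of reach is approached as far as the arm can. A call with a gripper value outside its range is refused whole. The fingers move at their own pace and stop on an object; the grip force is fixed at half the most. Time passes only in rows, so rows that do not move let the fingers close. It gives the time, the measured TCP pose, the force, the opening and the grip force at its end, in the units of the state.
- readout.get_obs(): the state, without advancing time (a new reading comes with each control period).
- eyes.snapshot(name): name is "scene" or "top"; returns the picture (420x560x3 uint8, blue, green, red); there is no depth.
- eyes.get_calibration(name): a dict with "mtx" (3x3 intrinsics, pixels), "R" (3x3) and "t" (3): a world point X has camera coordinates R X + t. Camera axes: x right, y down, z forward; pixel columns grow to the right and rows downward; lengths in m; the calibration is good to about 2 mm. A picture is of the moment at which its call begins. get_calibration takes no time and is no camera call.
- arm.job_done(): hands the job in; it is judged then, once.
Trained networks look in the newest picture that a camera, given by its name, has taken for a name from the list of things; names that differ only in an ending like _2 or _b are one class to them, and where a whole thing is asked for, a point or a joint stands for the part that bears it (a point fixed in the world has none). Each returns a list of dicts, best first, with "p" (0 to 1); they miss things now and then, are a little off and sometimes report something else, mostly with a low value. They report only what shows in the picture. A call takes as long as a camera call. They do not tell look-alikes from the thing itself.
- finder.spot_in(camera, thing): "extent" ([left, top, right, bottom] in pixels, round what is visible of it).
- finder.trace(camera, thing): "mask" (420x560 bool, what is visible of it) and "extent" ([left, top, right, bottom] in pixels, round what is visible of it).
The state is a dict: "time_s": time; "q": joint angles; "joint_velocities": joint speeds; "joint_efforts": joint torques, N m; "tcp_pos": TCP position; "eef_rot": TCP orientation; "force": force on the tool from outside, world axes, zero at the start; "torque": the same for the moment, N m; "finger_gap": opening from 0.0 (shut) to 1.0 (fully open); "grip_force": force on a finger pad.
Only numpy, scipy, OpenCV 4.12 (cv2) and the standard library are available. Lean on these libraries where they do the work, as an engineer would, in place of code of your own. Each camera call takes 0.05 s, during which the arm holds its last target. There are 200 camera calls.

## Working session

There is one attempt and no reset: what is moved stays moved. The work goes in short steps, Python scripts to look and compute and a tool call to move; the robot and the scene stay as the last step left them, time stands still between calls to the robot, and variables do not carry over. Pictures are saved under pics/ and viewed, at most 10 in all, crops included, and the job is handed in when it is done.

Besides the shell and the picture viewer there is one more tool, called after ">>>" as name([rows], argument=value, ...), one row to a line, values as JSON. servo_tool: Moves the arm, as the interface text tells. Its arguments: {"type":"object","properties":{"gripper":{"type":"array","items":{"type":"number"}},"offset":{"type":"array","items":{"type":"array","items":{"type":"number"}}},"roll":{"type":"array","items":{"type":"number"}}},"required":["gripper","offset","roll"]}

```bash
mkdir -p pics; python3 - <<'E'
from rig import readout, eyes, arm, finder
import cv2, numpy as np
for n in ("scene","top"):
    im=eyes.snapshot(n); cv2.imwrite(f"pics/{n}0.png",im)
    c=eyes.get_calibration(n); print(n,c["mtx"].round(1).tolist(),c["R"].round(4).tolist(),c["t"].round(4).tolist())
    for th in ("dispenser","pull_tab","lever_knob","tray","lever_pivot"):
        r=finder.spot_in(n,th); print(th,[(np.round(x["extent"]).tolist(),round(x["p"],2)) for x in r[:2]])
o=readout.get_obs(); print(o["time_s"],o["tcp_pos"],o["eef_rot"],o["finger_gap"])
E
```

```text
scene [[541.3, 0.0, 282.4], [0.0, 541.3, 206.6], [0.0, 0.0, 1.0]] [[0.3316, 0.9434, -0.0003], [0.5362, -0.1888, -0.8227], [-0.7762, 0.2726, -0.5685]] [-0.2539, -0.2438, 1.6003]
dispenser [([163.0, 198.0, 275.0, 295.0], 0.79)]
pull_tab [([169.0, 200.0, 214.0, 267.0], 0.94), ([164.0, 198.0, 272.0, 293.0], 0.29)]
lever_knob [([214.0, 218.0, 267.0, 238.0], 0.98), ([169.0, 200.0, 211.0, 270.0], 0.72)]
tray []
lever_pivot [([163.0, 204.0, 277.0, 294.0], 0.56)]
top [[484.0, 0.0, 276.9], [0.0, 484.0, 207.5], [0.0, 0.0, 1.0]] [[0.029, -0.9995, -0.0099], [-0.9844, -0.0268, -0.174], [0.1737, 0.0148, -0.9847]] [0.0103, 0.6617, 0.8276]
dispenser [([271.0, 181.0, 405.0, 318.0], 0.93)]
pull_tab [([332.0, 188.0, 402.0, 281.0], 0.84)]
lever_knob [([286.0, 222.0, 360.0, 289.0], 0.78)]
tray [([273.0, 180.0, 408.0, 321.0], 0.7), ([355.0, 221.0, 387.0, 240.0], 0.65)]
lever_pivot [([274.0, 180.0, 408.0, 319.0], 0.63), ([415.0, 299.0, 449.0, 330.0], 0.47)]
0.6 [0.24366743 0.6827969  0.23562187] [[-9.41828390e-01  3.36094158e-01  4.40606828e-06]
 [ 3.36094157e-01  9.41828390e-01 -3.68351161e-05]
 [-1.65298275e-05 -3.32115043e-05 -9.99999999e-01]] 1.000145966381057
```

```bash
python3 - <<'E'
import cv2
a=cv2.imread("pics/top0.png");b=cv2.imread("pics/scene0.png")
cv2.imwrite("pics/top0c.png",cv2.resize(a[160:340,230:470],None,fx=3.3,fy=3.3,interpolation=2))
cv2.imwrite("pics/sc0c.png",cv2.resize(b[170:320,130:330],None,fx=4,fy=4,interpolation=2))
E
```

```text
(no output)
```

View pics/top0c.png

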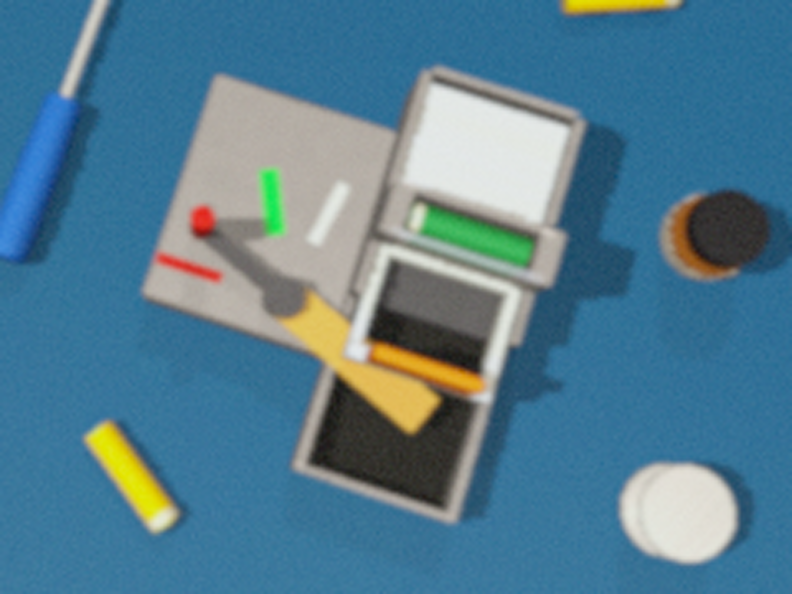

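View pics/sc0c.png

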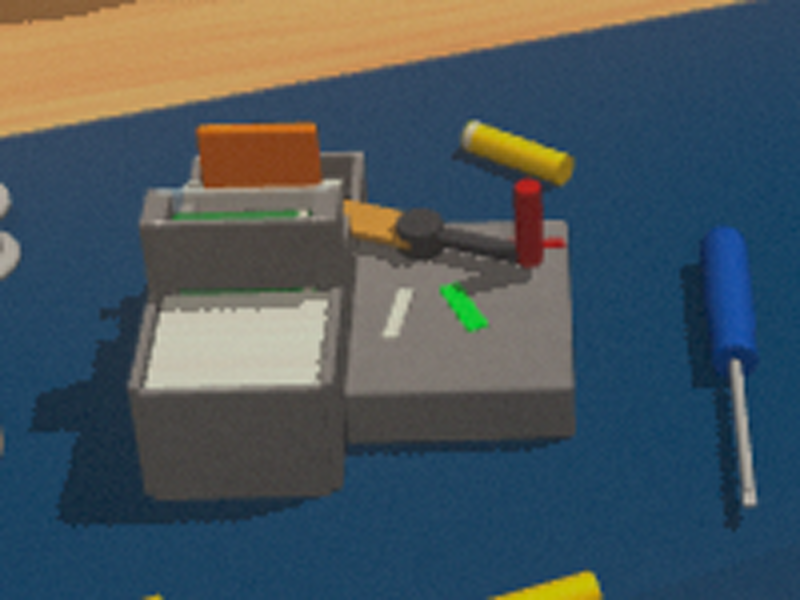

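View pics/top0.png

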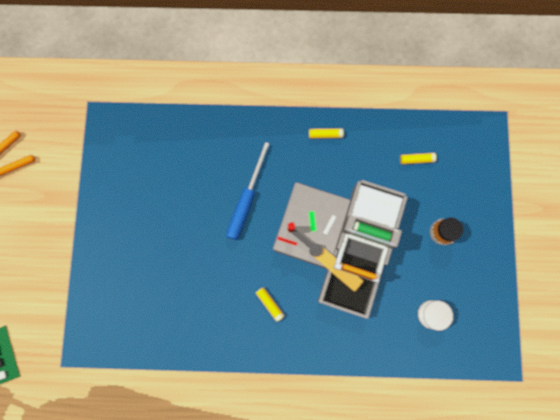

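The top picture shows the dispenser at about px (345,250), with the knob at (291,227), the green mark at (312,222), the tab at (359,271) and the jar and spool to its right. In the scene crop the knob top is at (527,185) and the tab top runs from (198,127) to (318,126). I'll fit the pose to these corners.

```bash
cat > h.py <<'E'
import numpy as np
from rig import eyes
def proj(n,X):
    c=eyes.get_calibration(n); p=(np.asarray(X)@np.array(c["R"]).T+np.array(c["t"]))@np.array(c["mtx"]).T
    return p[:,:2]/p[:,2:]
def W(v,P):
    P=np.atleast_2d(P).astype(float); c,s=np.cos(v[2]),np.sin(v[2])
    return np.c_[v[0]+c*P[:,0]-s*P[:,1], v[1]+s*P[:,0]+c*P[:,1], P[:,2]]
E
python3 - <<'E'
from h import *
from scipy.optimize import least_squares
T=np.array([(220,75,55,156,34),(145,295,-80,156,34),(297,467,-144,46,35),(455,520,-144,-46,35),(432,68,89,46,66),(583,115,89,-46,66),(568,232,14.5,-46,105),(550,287,-14.5,-46,105),(285,297,-57,80,50)],float)
S=np.array([(198,127,-70,-30,100),(318,125,-70,30,100),(574,390,55,156,34),(342,388,89,46,66),(132,388,89,-46,66)],float)
tp=T[:,:2]/3.3+[230,160]; sp=S[:,:2]/4+[130,170]
ks=np.array([203,222])/3.3+[230,160], np.array([527,185])/4+[130,170]
def knob(th): return [-.057+.06*np.sin(th),.080+.06*np.cos(th),.086]
def f(v): 
    k=W(v,knob(v[3]))
    return np.r_[proj("top",W(v,T[:,2:]/1e3))-tp,proj("scene",W(v,S[:,2:]/1e3))-sp,proj("top",k)-ks[0],proj("scene",k)-ks[1]].ravel()
r=min((least_squares(f,[.6,-.1,y,.6],loss="soft_l1") for y in (0,-.3,.3)),key=lambda r:r.cost)
print(r.x,r.cost); print(f(r.x).reshape(-1,2).round(1).tolist())
v=r.x
for th in (v[3],1.15,1.75): print("knob",th,W(v,knob(th)))
print("tab",W(v,[-.07,0,.1]),"end",W(v,[-.125,0,.1]),"c,s",np.cos(v[2]),np.sin(v[2]))
np.save("v.npy",v)
E
```

```text
[ 0.6179736  -0.13715637 -0.29109241  0.35434738] 21.06491900582067
[[-1.7, -0.7], [-1.4, 0.2], [-1.1, 0.6], [-0.3, 0.9], [-2.5, -1.4], [0.4, -0.2], [-1.1, 0.2], [-0.3, -0.4], [-0.4, -0.1], [-3.0, 1.0], [-2.8, 0.7], [-1.7, -1.4], [-4.4, -0.1], [-3.4, 1.5], [-1.1, -0.4], [-1.7, -0.2]]
knob 0.3543473790754299 [[0.62242444 0.00376715 0.086     ]]
knob 1.15 [[ 0.64582746 -0.03640253  0.086     ]]
knob 1.75 [[ 0.6398175  -0.07135198  0.086     ]]
tab [[ 0.55091844 -0.11706645  0.1       ]] end [[ 0.49823224 -0.10128152  0.1       ]] c,s 0.9579309263884038 -0.28699885063995356
```

```bash
python3 - <<'E'
from h import *
import cv2
v=np.load("v.npy")
for n,boxes in (("top",{"red":(284,220,300,236),"org":(330,250,385,290)}),("scene",{"red":(250,205,275,240),"org":(160,195,220,222)})):
    im=cv2.imread(f"pics/{n}0.png").astype(int); b,g,r=im[...,0],im[...,1],im[...,2]
    for k,(x0,y0,x1,y1) in boxes.items():
        m=(r>110)&(b<60)&((g<60) if k=="red" else (g>60)&(r-g>60))
        if n=="top" and k=="org": m&=(g<r*0.65)
        m2=np.zeros_like(m);m2[y0:y1,x0:x1]=m[y0:y1,x0:x1]
        ys,xs=np.nonzero(m2); pts=np.c_[xs,ys].astype(np.float32)
        print(n,k,len(xs),xs.min(),xs.max(),ys.min(),ys.max(),cv2.boxPoints(cv2.minAreaRect(pts)).round(1).tolist())
    kb=lambda th,z:[-.057+.06*np.sin(th),.080+.06*np.cos(th),z]
    print(n,"pred knob top/bot",proj(n,W(v,[kb(v[3],.088),kb(v[3],.047)])).round(1).tolist(),"tab rear corners top, front corners",proj(n,W(v,[[-.07,.03,.1],[-.07,-.03,.1],[-.078,-.03,.1],[-.078,.03,.1],[-.07,.03,.062]])).round(1).tolist())
E
```

```text
top red 33 289 293 224 231 [[289.0, 224.0], [293.0, 224.0], [293.0, 231.0], [289.0, 231.0]]
top org 59 342 374 264 278 [[341.70001220703125, 268.8999938964844], [343.6000061035156, 263.20001220703125], [374.20001220703125, 273.3999938964844], [372.29998779296875, 279.1000061035156]]
top pred knob top/bot [[290.5, 226.7], [290.1, 229.7]] tab rear corners top, front corners [[343.7, 263.8], [377.6, 275.0], [376.3, 279.5], [342.4, 268.3], [341.1, 265.1]]
scene red 33 259 270 215 231 [[258.5, 215.60000610351562], [263.5, 213.6999969482422], [270.0, 231.0], [265.0, 232.89999389648438]]
scene org 443 179 209 201 216 [[179.0, 201.10000610351562], [208.6999969482422, 199.89999389648438], [209.3000030517578, 215.0], [179.60000610351562, 216.1999969482422]]
scene pred knob top/bot [[260.1, 215.2], [260.5, 231.7]] tab rear corners top, front corners [[206.7, 202.0], [176.5, 202.8], [177.0, 200.5], [206.9, 199.7], [208.1, 217.4]]
```

>>> servo_tool([
  [-29, -25.6, 0],
  [-29, -25.6, 0],
  [-29, -25.6, 0],
  [-29, -25.6, 0],
  [-29, -25.6, 0],
  [-29, -25.6, 0],
  [-29, -25.6, 0],
  [-29, -25.6, 0],
  [-29, -25.6, 0],
  [-29, -25.6, 0],
], gripper=[0.5, 0.5, 0.5, 0.5, 0.5, 0.5, 0.5, 0.5, 0.5, 0.5], roll=[0, 0, 0, 0, 0, 0, 0, 0, 0, 0])

```text
time_s: 1.43
tcp_pos: [0.4315, 0.3426, 0.2359]
eef_rot: [[-0.942, 0.336, 0.001], [0.336, 0.942, 0.0], [-0.0, 0.001, -1.0]]
force: [0.2, 0.0, 0.1]
finger_gap: 0.498
grip_force: 0.0
```

>>> servo_tool([
  [-29, -25.6, 0],
  [-29, -25.6, 0],
  [-29, -25.6, 0],
  [-29, -25.6, 0],
  [-29, -25.6, 0],
  [-29, -25.6, 0],
  [-29, -25.6, 0],
  [-29, -25.6, 0],
  [-29, -25.6, 0],
  [-29, -25.6, 0],
], gripper=[0.5, 0.5, 0.5, 0.5, 0.5, 0.5, 0.5, 0.5, 0.5, 0.5], roll=[0, 0, 0, 0, 0, 0, 0, 0, 0, 0])

```text
time_s: 2.27
tcp_pos: [0.6186, 0.0038, 0.2359]
eef_rot: [[-0.942, 0.336, 0.001], [0.336, 0.942, 0.0], [-0.0, 0.0, -1.0]]
force: [0.2, 0.4, 0.7]
finger_gap: 0.5
grip_force: 0.0
```

>>> servo_tool([
  [0, 0, 0],
  [0, 0, 0],
  [0, 0, 0],
  [0, 0, 0],
  [0, 0, 0],
  [0, 0, 0],
  [0, 0, 0],
  [0, 0, 0],
  [0, 0, 0],
  [0, 0, 0],
], gripper=[0.5, 0.5, 0.5, 0.5, 0.5, 0.5, 0.5, 0.5, 0.5, 0.5], roll=[0.12, 0.12, 0.12, 0.12, 0.12, 0.12, 0.12, 0.12, 0.12, 0.12])

```text
time_s: 3.1
tcp_pos: [0.6179, 0.0058, 0.2358]
eef_rot: [[-0.022, 1.0, 0.0], [1.0, 0.022, 0.0], [0.0, 0.0, -1.0]]
force: [-0.4, -0.0, 0.2]
finger_gap: 0.501
grip_force: 0.0
```

>>> servo_tool([
  [0, 0, 0],
  [0, 0, 0],
  [0, 0, 0],
  [0, 0, 0],
  [0, 0, 0],
  [0, 0, 0],
  [0, 0, 0],
  [0, 0, 0],
  [0, 0, 0],
  [0, 0, 0],
], gripper=[0.5, 0.5, 0.5, 0.5, 0.5, 0.5, 0.5, 0.5, 0.5, 0.5], roll=[0.12, 0.12, 0.12, 0.12, 0.12, 0.12, 0.12, 0.12, 0.115, 0])

```text
time_s: 3.93
tcp_pos: [0.6179, 0.0061, 0.2355]
eef_rot: [[0.868, 0.496, -0.0], [0.496, -0.868, -0.0], [-0.0, 0.0, -1.0]]
force: [-0.1, 0.2, 1.2]
finger_gap: 0.497
grip_force: 0.0
```

>>> servo_tool([
  [3, 4, 30],
  [0, 0, 30],
  [0, 0, 30],
  [0, 0, 24],
  [0, 0, 0],
], gripper=[0.5, 0.5, 0.5, 0.5, 0.5], roll=[0, 0, 0, 0, 0])

```text
time_s: 4.35
tcp_pos: [0.6202, 0.0043, 0.1176]
eef_rot: [[0.864, 0.504, -0.006], [0.504, -0.864, 0.0], [-0.005, -0.003, -1.0]]
force: [-0.4, -0.4, 0.5]
finger_gap: 0.501
grip_force: 0.0
```

```bash
python3 - <<'E'
from h import *
from rig import readout
import cv2
o=readout.get_obs(); print(o["tcp_pos"])
R=np.array(o["eef_rot"]);p=np.array(o["tcp_pos"])
tips=[p+R@[0,s*.0233,.017] for s in (-1,1)]
ims=[]
for n,(x0,y0,w,h) in (("scene",(190,140,140,140)),("top",(230,160,140,140))):
    im=eyes.snapshot(n); u=proj(n,tips+[p+R@[0,0,.017]]); print(n,u.round(1).tolist())
    a=cv2.resize(im[y0:y0+h,x0:x0+w],None,fx=2.8,fy=2.8,interpolation=2)
    for q in u: cv2.circle(a,tuple(int(t) for t in (q-[x0,y0])*2.8),2,(255,0,255),-1)
    ims.append(a)
cv2.imwrite("pics/k1.png",np.hstack(ims))
E
```

```text
[0.62020229 0.00425444 0.11763059]
scene [[267.7, 204.1], [251.7, 214.5], [259.8, 209.3]]
top [[278.5, 233.4], [302.1, 220.6], [290.3, 227.0]]
```

View pics/k1.png

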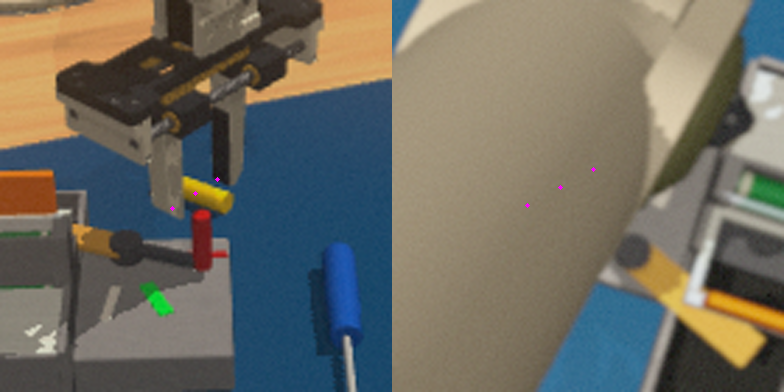

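The knob is centred between and just below the fingertips (crop px 203,213), so I'll go down and cage it.

>>> servo_tool([
  [1, 1, 15],
  [0, 0, 15],
  [0, 0, 13],
  [0, 0, 0],
  [0, 0, 0],
  [0, 0, 0],
  [0, 0, 0],
], gripper=[0.5, 0.5, 0.5, 0.785, 0.785, 0.785, 0.785], roll=[0, 0, 0, 0, 0, 0, 0])

```text
time_s: 5.03
tcp_pos: [0.6244, 0.0032, 0.0798]
eef_rot: [[0.866, 0.5, 0.002], [0.5, -0.866, 0.0], [0.001, 0.001, -1.0]]
force: [-0.5, 0.2, 0.4]
finger_gap: 0.263
grip_force: 0.0
```

>>> servo_tool([
  [3, 6.4, 0],
  [2, 6.4, 0],
  [1, 6.4, 0],
  [0.3, 6.4, 0],
  [-0.5, 6.4, 0],
  [-1.2, 6.4, 0],
  [-1.8, 6.2, 0],
  [-2.3, 5, 0],
  [0, 0, 0],
], gripper=[0.785, 0.785, 0.785, 0.785, 0.785, 0.785, 0.785, 0.785, 0.785], roll=[0, 0, 0, 0, 0, 0, 0, 0, 0])

```text
time_s: 5.78
tcp_pos: [0.649, -0.0416, 0.0787]
eef_rot: [[0.867, 0.498, 0.0], [0.498, -0.867, -0.001], [-0.0, 0.001, -1.0]]
force: [0.5, -0.8, -0.7]
finger_gap: 0.216
grip_force: 0.0
```

```bash
python3 - <<'E'
from h import *
import cv2
v=np.load("v.npy")
im=eyes.snapshot("scene"); cv2.imwrite("pics/k2.png",cv2.resize(im[170:300,150:300],None,fx=4,fy=4,interpolation=2))
kb=lambda th,z:[-.057+.06*np.sin(th),.080+.06*np.cos(th),z]
for th in (1.02,1.15,1.28): print(th,((proj("scene",W(v,[kb(th,.088),kb(th,.047)]))+[2.3,.5]-[150,170])*4).round().tolist())
E
```

```text
1.02 [[399.0, 221.0], [402.0, 288.0]]
1.15 [[384.0, 226.0], [388.0, 293.0]]
1.28 [[369.0, 229.0], [373.0, 297.0]]
```

View pics/k2.png

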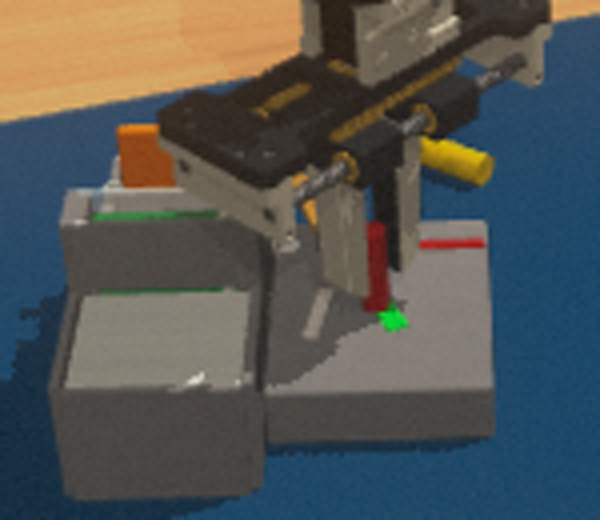

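Knob top at crop (377,228), bottom at (376,308), just past the middle of the green mark. The fit puts it near 1.2 rad. I'll lift clear and check.

>>> servo_tool([
  [0, -1.5, 0],
  [0, 0, -20],
  [0, 0, -30],
  [0, 0, -35],
  [0, 0, 0],
  [0, 0, 0],
  [0, 0, 0],
  [0, 0, 0],
  [0, 0, 0],
  [0, 0, 0],
], gripper=[0.785, 0.785, 0.785, 0.785, 0.785, 0.785, 0.785, 0.785, 0.785, 0.785], roll=[0, 0, 0, 0, -0.12, -0.12, -0.12, -0.12, -0.12, -0.12])

```text
time_s: 6.67
tcp_pos: [0.6481, -0.0377, 0.1637]
eef_rot: [[0.315, 0.949, 0.0], [0.949, -0.315, -0.0], [-0.0, 0.0, -1.0]]
force: [-0.3, -0.6, 0.3]
finger_gap: 0.218
grip_force: 0.0
```

>>> servo_tool([
  [0, 0, 0],
  [-25, -19, 0],
  [-25, -19, 0],
  [-25, -19, 0],
  [-25, -19, 0],
  [0, 0, 0],
], gripper=[0.57, 0.57, 0.57, 0.57, 0.57, 0.57], roll=[-0.037, 0, 0, 0, 0, 0])

```text
time_s: 7.17
tcp_pos: [0.5413, -0.116, 0.164]
eef_rot: [[0.291, 0.957, -0.003], [0.957, -0.291, -0.001], [-0.002, -0.003, -1.0]]
force: [-1.0, 0.1, -0.0]
finger_gap: 0.43
grip_force: 0.0
```

```bash
python3 - <<'E'
from h import *
from rig import readout
import cv2
o=readout.get_obs(); print(o["tcp_pos"])
R=np.array(o["eef_rot"]);p=np.array(o["tcp_pos"])
u=proj("scene",[p+R@[0,s*.02,.017] for s in (-1,1)]); print(((u-[150,170])*4).round().tolist())
im=eyes.snapshot("scene"); a=cv2.resize(im[140:270,150:300],None,fx=4,fy=4,interpolation=2)
t=eyes.snapshot("top"); b=cv2.resize(t[190:320,270:320],None,fx=4,fy=4,interpolation=2)
cv2.imwrite("pics/k3.png",np.hstack([a,b]))
v=np.load("v.npy")
kb=lambda th,z:[-.057+.06*np.sin(th),.080+.06*np.cos(th),z]
for th in (1.02,1.15,1.28): print(th,((proj("scene",W(v,[kb(th,.088),kb(th,.047)]))+[2.3,.5]-[150,140])*4).round().tolist(),((proj("top",W(v,[kb(th,.088),kb(th,.035)]))-[270,190])*4+[600,0]).round().tolist())
E
```

```text
[ 0.54133426 -0.11603762  0.16395818]
[[159.0, 19.0], [151.0, 62.0]]
1.02 [[399.0, 341.0], [402.0, 408.0]] [[757.0, 99.0], [751.0, 117.0]]
1.15 [[384.0, 346.0], [388.0, 413.0]] [[774.0, 97.0], [767.0, 115.0]]
1.28 [[369.0, 349.0], [373.0, 417.0]] [[792.0, 96.0], [784.0, 114.0]]
```

View pics/k3.png

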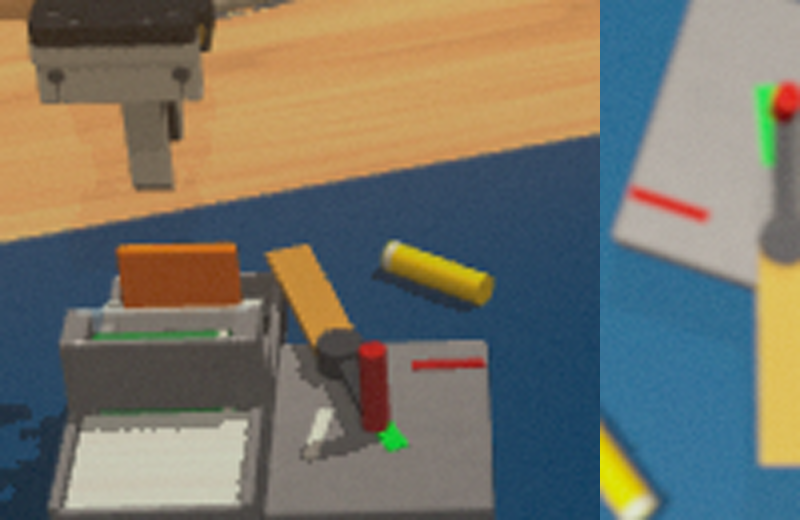

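The arm lies a bit past the green mark (top crop: knob at 789,97 against about 776 for 1.15 rad), so about 1.24 rad. That's marginal, so I'll go back and centre it by closing the fingers around the knob at the right spot.

>>> servo_tool([
  [27.5, 19.5, 0],
  [27.5, 19.5, 0],
  [27.5, 19.5, 0],
  [27.5, 19.5, 0],
  [0, 0, 0],
], gripper=[0.5, 0.5, 0.5, 0.5, 0.5], roll=[0, 0, 0, 0, 0.11])

```text
time_s: 7.68
tcp_pos: [0.6589, -0.0214, 0.1631]
eef_rot: [[0.38, 0.925, 0.004], [0.925, -0.38, 0.003], [0.004, 0.003, -1.0]]
force: [1.0, 0.8, 0.5]
finger_gap: 0.499
grip_force: 0.0
```

>>> servo_tool([
  [0, 0, 0],
  [0, 0, 0],
  [0, 0, 0],
  [0, 0, 0],
  [0, 0, 0],
  [0, 0, 0],
  [0, 0, 0],
], gripper=[0.5, 0.5, 0.5, 0.5, 0.5, 0.5, 0.5], roll=[0.11, 0.11, 0.11, 0.11, 0.11, 0.11, 0])

```text
time_s: 8.27
tcp_pos: [0.6539, -0.0272, 0.1631]
eef_rot: [[0.873, 0.487, -0.0], [0.487, -0.873, -0.0], [-0.0, 0.0, -1.0]]
force: [0.8, 0.2, -0.4]
finger_gap: 0.499
grip_force: 0.0
```

>>> servo_tool([
  [-8.3, 2.8, 25],
  [0, 0, 25],
  [0, 0, 25],
  [0, 0, 9],
  [0, 0, 0],
], gripper=[0.5, 0.5, 0.5, 0.5, 0.5], roll=[0, 0, 0, 0, 0])

```text
time_s: 8.68
tcp_pos: [0.6464, -0.0346, 0.0775]
eef_rot: [[0.871, 0.492, -0.003], [0.492, -0.871, 0.0], [-0.003, -0.002, -1.0]]
force: [-0.1, 0.6, 0.1]
finger_gap: 0.496
grip_force: 0.0
```

>>> servo_tool([
  [0, 0, 0],
  [0, 0, 0],
  [0, 0, 0],
  [0, 0, 0],
  [0, 0, 0],
  [0, 0, 0],
  [0, 0, 0],
  [0, 0, 0],
], gripper=[0.84, 0.84, 0.84, 0.84, 0.84, 0.84, 0.84, 0.84], roll=[0, 0, 0, 0, 0, 0, 0, 0])

```text
time_s: 9.35
tcp_pos: [0.6479, -0.0359, 0.0801]
eef_rot: [[0.872, 0.489, 0.001], [0.489, -0.872, -0.0], [0.001, 0.001, -1.0]]
force: [2.3, -1.1, 1.7]
finger_gap: 0.159
grip_force: 1.2
```

>>> servo_tool([
  [-0.5, -2.5, 0],
  [0, 0, 0],
  [0, 0, 0],
  [0, 0, 0],
  [0, 0, 0],
  [0, 0, -20],
  [0, 0, -30],
  [0, 0, -35],
], gripper=[0.84, 0.84, 0.5, 0.5, 0.5, 0.5, 0.5, 0.5], roll=[0, 0, 0, 0, 0, 0, 0, 0])

```text
time_s: 10.02
tcp_pos: [0.6439, -0.0334, 0.1638]
eef_rot: [[0.872, 0.489, -0.005], [0.489, -0.872, -0.0], [-0.004, -0.002, -1.0]]
force: [1.6, -0.0, -0.3]
finger_gap: 0.493
grip_force: 0.0
```

>>> servo_tool([
  [0, 0, 0],
  [0, 0, 0],
  [0, 0, 0],
  [0, 0, 0],
  [0, 0, 0],
  [0, 0, 0],
  [0, 0, 0],
  [0, 0, 0],
  [0, 0, 0],
], gripper=[0.5, 0.5, 0.5, 0.5, 0.5, 0.5, 0.57, 0.57, 0.57], roll=[-0.11, -0.11, -0.11, -0.11, -0.11, -0.11, -0.11, 0, 0])

```text
time_s: 10.77
tcp_pos: [0.6452, -0.0337, 0.1645]
eef_rot: [[0.289, 0.957, -0.001], [0.957, -0.289, 0.001], [0.0, -0.001, -1.0]]
force: [0.2, -0.3, 0.2]
finger_gap: 0.432
grip_force: 0.0
```

>>> servo_tool([
  [-26.8, -17.5, 0],
  [-26.8, -17.5, 0],
  [-26.8, -17.5, 0],
  [-26.8, -17.5, 0],
  [0, 0, 20],
  [0, 0, 0],
], gripper=[0.57, 0.57, 0.57, 0.57, 0.57, 0.57], roll=[0, 0, 0, 0, 0, 0])

```text
time_s: 11.27
tcp_pos: [0.5456, -0.1172, 0.1431]
eef_rot: [[0.292, 0.956, -0.003], [0.956, -0.292, 0.0], [-0.001, -0.003, -1.0]]
force: [-0.4, 0.5, -0.6]
finger_gap: 0.429
grip_force: 0.0
```

```bash
python3 - <<'E'
from h import *
from rig import readout
import cv2
o=readout.get_obs(); print(o["tcp_pos"])
im=eyes.snapshot("scene"); a=cv2.resize(im[140:270,150:300],None,fx=4,fy=4,interpolation=2)
t=eyes.snapshot("top"); b=cv2.resize(t[190:320,270:320],None,fx=4,fy=4,interpolation=2)
cv2.imwrite("pics/k4.png",np.hstack([a,b]))
E
```

```text
[ 0.54555749 -0.11724847  0.14311217]
```

View pics/k4.png

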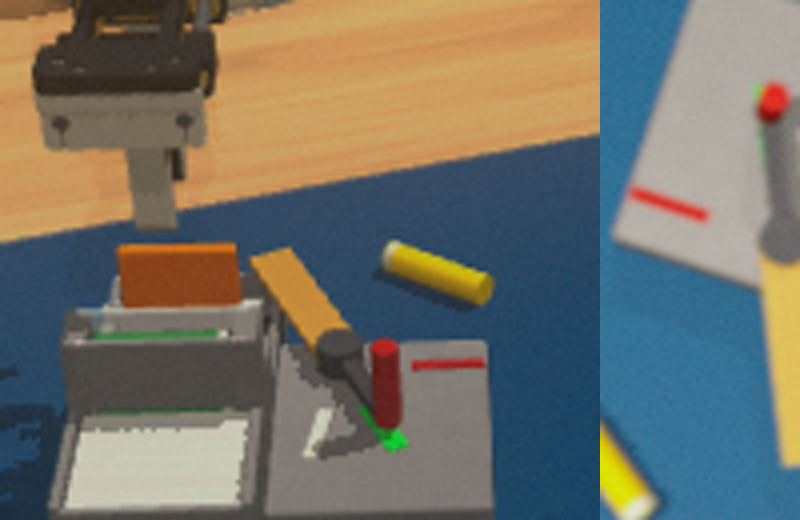

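The lever now covers the green mark (top crop knob at 774,97). The finger at crop (152,225) stands above the tab (178,275), a few mm to its -y side, so I'll shift +4 mm and go down astride the tab.

>>> servo_tool([
  [4, 1, 10],
  [0, 0, 12],
  [0, 0, 12],
  [0, 0, 12],
  [0, 0, 8],
  [0, 0, 0],
], gripper=[0.57, 0.57, 0.57, 0.57, 0.57, 0.57], roll=[0, 0, 0, 0, 0, 0])

```text
time_s: 11.87
tcp_pos: [0.5499, -0.1117, 0.089]
eef_rot: [[0.285, 0.959, -0.002], [0.959, -0.285, 0.0], [-0.0, -0.002, -1.0]]
force: [-0.4, -0.2, 0.4]
finger_gap: 0.434
grip_force: 0.0
```

>>> servo_tool([
  [0, 0, 0],
  [0, 0, 0],
  [0, 0, 0],
  [0, 0, 0],
  [0, 0, 0],
  [0, 0, 0],
  [0, 0, 0],
  [0, 0, 0],
  [0, 0, 0],
  [0, 0, 0],
], gripper=[0.7, 0.8, 0.85, 0.88, 0.91, 0.95, 1, 1, 1, 1], roll=[0, 0, 0, 0, 0, 0, 0, 0, 0, 0])

```text
time_s: 12.7
tcp_pos: [0.5471, -0.1119, 0.0908]
eef_rot: [[0.286, 0.958, -0.005], [0.958, -0.286, 0.002], [0.001, -0.005, -1.0]]
force: [-7.3, 2.8, 7.6]
finger_gap: 0.083
grip_force: 30.0
```

>>> servo_tool([
  [0, -4, 0],
  [0, -5, 0],
  [0, -5, 0],
  [0, -5, 0],
  [0, -5, 0],
  [0, -5, 0],
  [0, -5, 0],
  [0, -5, 0],
  [0, -5, 0],
  [0, -5, 0],
], gripper=[1, 1, 1, 1, 1, 1, 1, 1, 1, 1], roll=[0, 0, 0, 0, 0, 0, 0, 0, 0, 0])

```text
time_s: 13.53
tcp_pos: [0.505, -0.0991, 0.0908]
eef_rot: [[0.286, 0.958, 0.004], [0.958, -0.286, -0.001], [-0.0, 0.004, -1.0]]
force: [7.7, -0.7, -10.3]
finger_gap: 0.086
grip_force: 30.0
```

>>> servo_tool([
  [0, -4, 0],
  [0, -2, 0],
  [0, 0, 0],
  [0, 0, 0],
], gripper=[1, 1, 1, 1], roll=[0, 0, 0, 0])

```text
time_s: 13.87
tcp_pos: [0.4988, -0.0972, 0.0908]
eef_rot: [[0.286, 0.958, 0.003], [0.958, -0.286, -0.001], [0.0, 0.003, -1.0]]
force: [6.0, -1.2, -7.2]
finger_gap: 0.084
grip_force: 30.0
```

>>> servo_tool([
  [0, -2, 0],
  [0, -2, 0],
  [0, -1.5, 0],
  [0, 0, 0],
  [0, 0, 0],
  [0, 0, 0],
], gripper=[1, 1, 1, 1, 1, 1], roll=[0, 0, 0, 0, 0, 0])

```text
time_s: 14.37
tcp_pos: [0.4943, -0.0958, 0.0908]
eef_rot: [[0.286, 0.958, 0.004], [0.958, -0.286, -0.001], [-0.0, 0.005, -1.0]]
force: [8.3, 0.1, -10.1]
finger_gap: 0.084
grip_force: 30.0
```

>>> servo_tool([
  [0, -1.5, 0],
  [0, 0, 0],
  [0, 0, 0],
  [0, 0, 0],
  [0, 0, 0],
  [0, 0, 0],
], gripper=[1, 1, 1, 1, 1, 1], roll=[0, 0, 0, 0, 0, 0])

```text
time_s: 14.87
tcp_pos: [0.4943, -0.0958, 0.0908]
eef_rot: [[0.286, 0.958, 0.007], [0.958, -0.286, -0.002], [-0.0, 0.007, -1.0]]
force: [12.2, -0.9, -14.4]
finger_gap: 0.084
grip_force: 30.0
```

```bash
python3 - <<'E'
from h import *
import cv2
im=eyes.snapshot("scene"); a=cv2.resize(im[150:280,140:260],None,fx=3.3,fy=3.3,interpolation=2)
t=eyes.snapshot("top"); b=cv2.resize(t[200:330,290:410],None,fx=3.3,fy=3.3,interpolation=2)
cv2.imwrite("pics/p1.png",np.hstack([a,b]))
for n in ("top","scene"): print(n,[(np.round(x["extent"]).tolist(),round(x["p"],2)) for x in finder.spot_in(n,"cell_a")])
E
```

```text
Traceback (most recent call last):
NameError: name 'finder' is not defined. Did you mean: 'filter'?
```

View pics/p1.png

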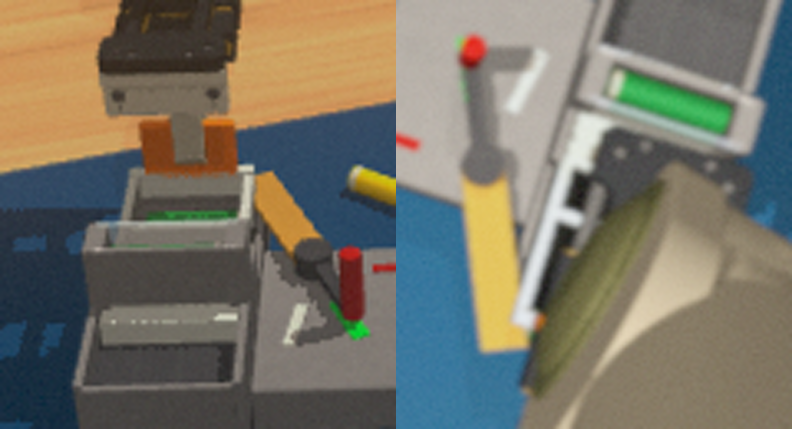

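The slide is at its stop: pulling more only raises the force, and the tab shows at scene crop (190,145). The lever is still on green and the tray is hidden from view. I'll hold it so the cell can settle, then ease home.

>>> servo_tool([
  [0, 0, 0],
  [0, 0, 0],
  [0, 0, 0],
  [0, 0, 0],
  [0, 0, 0],
  [0, 0, 0],
  [0, 0, 0],
  [0, 0, 0],
  [0, 0, 0],
  [0, 0, 0],
], gripper=[1, 1, 1, 1, 1, 1, 1, 1, 1, 1], roll=[0, 0, 0, 0, 0, 0, 0, 0, 0, 0])

```text
time_s: 15.8
tcp_pos: [0.4943, -0.0958, 0.0908]
eef_rot: [[0.286, 0.958, 0.007], [0.958, -0.286, -0.002], [-0.0, 0.007, -1.0]]
force: [12.4, -2.1, -14.0]
finger_gap: 0.084
grip_force: 30.0
```

>>> servo_tool([
  [0, 0, 0],
  [0, 0, 0],
  [0, 0, 0],
  [0, 0, 0],
  [0, 0, 0],
  [0, 0, 0],
  [0, 3, 0],
  [0, 4, 0],
  [0, 4, 0],
  [0, 4, 0],
], gripper=[1, 1, 1, 1, 1, 1, 1, 1, 1, 1], roll=[0, 0, 0, 0, 0, 0, 0, 0, 0, 0])

```text
time_s: 16.63
tcp_pos: [0.5063, -0.0994, 0.0908]
eef_rot: [[0.286, 0.958, 0.002], [0.958, -0.286, -0.001], [0.0, 0.002, -1.0]]
force: [4.2, 0.3, -4.4]
finger_gap: 0.086
grip_force: 30.0
```

>>> servo_tool([
  [0, 4, 0],
  [0, 4, 0],
  [0, 4, 0],
  [0, 4, 0],
  [0, 4, 0],
  [0, 4, 0],
  [0, 4, 0],
  [0, 4, 0],
  [0, 3, 0],
  [0, 3, 0],
], gripper=[1, 1, 1, 1, 1, 1, 1, 1, 1, 1], roll=[0, 0, 0, 0, 0, 0, 0, 0, 0, 0])

```text
time_s: 17.47
tcp_pos: [0.5419, -0.1103, 0.0908]
eef_rot: [[0.286, 0.958, 0.001], [0.958, -0.286, -0.0], [0.0, 0.001, -1.0]]
force: [4.0, 1.7, 1.3]
finger_gap: 0.083
grip_force: 30.0
```

>>> servo_tool([
  [0, 2, 0],
  [0, 2, 0],
  [0, 1.5, 0],
  [0, 1, 0],
  [0, 0, 0],
  [0, 0, 0],
], gripper=[1, 1, 1, 1, 1, 1], roll=[0, 0, 0, 0, 0, 0])

```text
time_s: 17.97
tcp_pos: [0.547, -0.1119, 0.0908]
eef_rot: [[0.286, 0.958, -0.001], [0.958, -0.286, 0.001], [0.0, -0.001, -1.0]]
force: [0.9, 2.0, 4.5]
finger_gap: 0.08
grip_force: 30.0
```

>>> servo_tool([
  [0, 1, 0],
  [0, 0, 0],
  [0, 0, 0],
  [0, 0, 0],
  [0, 0, 0],
  [0, 0, 0],
  [0, 0, 0],
], gripper=[0.9, 0.85, 0.8, 0.7, 0.6, 0.57, 0.57], roll=[0, 0, 0, 0, 0, 0, 0])

```text
time_s: 18.55
tcp_pos: [0.5484, -0.1124, 0.0906]
eef_rot: [[0.286, 0.958, -0.0], [0.958, -0.286, -0.0], [-0.0, -0.0, -1.0]]
force: [-0.7, -0.3, -0.5]
finger_gap: 0.412
grip_force: 0.0
```

>>> servo_tool([
  [0, 0, -15],
  [0, 0, -25],
  [0, 0, -35],
  [0, 0, -35],
  [35, 0, -10],
  [38, 0, 0],
  [38, 0, 0],
  [38, 0, 0],
  [38, 0, 0],
  [0, 0, 0],
], gripper=[0.57, 0.57, 0.57, 0.57, 0.57, 0.57, 0.57, 0.57, 0.57, 0.57], roll=[0, 0, 0, 0, 0, 0, 0, 0, 0, 0])

```text
time_s: 19.38
tcp_pos: [0.6035, 0.0761, 0.21]
eef_rot: [[0.277, 0.961, 0.0], [0.961, -0.277, 0.003], [0.003, -0.001, -1.0]]
force: [0.6, 0.5, -0.1]
finger_gap: 0.432
grip_force: 0.0
```

```bash
python3 - <<'E'
from h import *
import cv2
im=eyes.snapshot("scene"); a=cv2.resize(im[170:300,140:260],None,fx=3.3,fy=3.3,interpolation=2)
t=eyes.snapshot("top"); b=cv2.resize(t[200:330,290:410],None,fx=3.3,fy=3.3,interpolation=2)
cv2.imwrite("pics/p2.png",np.hstack([a,b]))
E
```

```text
(no output)
```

View pics/p2.png

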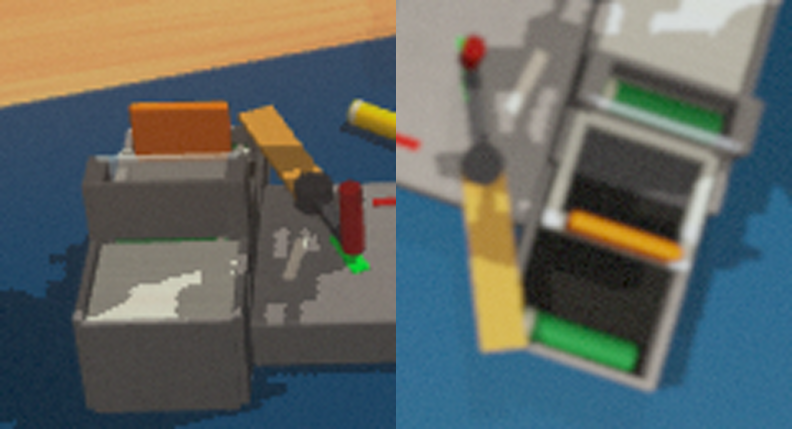

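The green cell rests at the front of the tray (top crop 585,343). The slide is home, with the tab where it was at the start, the hopper cells are lower in the hopper, the lever is on green, and the arm is clear. I'll hand it in.

```bash
python3 -c "
from rig import arm
print(arm.job_done())"
```

```text
the job is handed in; nothing more can be done
None
```

I drew one cell into the tray, eased the slide home and left the lever on the green mark; the last pictures agree, and the job was handed in at about 19.5 s, though the hand-in gave no verdict.

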